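Read the code on a tilted engine cylinder

TASK

Wake the code reader by tipping the console's spring lever to its green side, holding it there for about a second and letting it spring back to the middle (never tip it to the red side). Then take the yellow hand-held reader and press its black hood gently, squarely and centred on the code pad of the tilted engine cylinder, holding it still there for about two seconds without turning the cylinder in its cradle. Gently stand the reader upright again in the middle of its dock, let go, and leave everything else on the bench where it is.

Things in the scene. Friction and masses are not known exactly. Their poses are not given: they have to be found in the camera images.
- jog (a joint): The console's lever, rad: 0 upright in the middle (spring-centred, 0.6 N m/rad, about 4.5 N at the knob at the stop), +0.5 at the stop on the green side, -0.5 at the stop on the red side. Well over to the green side means more than 0.3.
- jog_knob (a point): Centre of the lever's black ball knob, 26 mm diameter, on a 10 mm steel shaft; 62 mm above the lever's pivot, which is on the console's top. Moves with the lever: with the lever in the middle its y axis points level to the green side, its z axis up; it turns about its x axis (a tip to green is a turn about -x).
- console: Fixed grey box 90 (x) by 120 (y) by 50 mm high, origin under its centre. Lever in the middle of its top. Green strip on its top at the +y side, red strip at the -y side.
- scanner_mid (a point): Centre, half-way up, of the loose yellow code reader, which stands on the dock, 136 mm tall overall, about 180 g. z runs up along it. Straight handle, 36 (x) by 30 mm (y), from 28 to 136 mm above the foot (black rubber grip band from 73 to 123 mm): grasp it there from above, across either width. Its foot is the square black hood of scanner_nose.
- scanner_nose (a point): Centre of the lower face of the reader's hood (68 mm below scanner_mid), the face that reads. The hood is 42 by 42 by 20 mm and sprung: it yields along the reader's axis by up to 6 mm, 4 N per mm.
- mark (a point): Point on the top face of the engine cylinder straight under the code's centre; z: outward normal of that sloping face, y: level, along the cradle's axis. The code (20 mm white square, black dots) is on a flat steel pad 62 (x) by 70 mm (y), parallel to the face and standing off the mark along z by an unknown height, 3 to 15 mm (shims vary): go by touch. Press with 2 to 15 N; over 25 N does damage.
- cyl: The finned aluminium engine cylinder, 116 by 116 mm, in a blue cradle. Origin on the cradle's tilting axis (its y axis), 110 mm above the table; z is its long axis, its top face 56 mm along z, the mark at x = -15 mm. Also on the top face: a 24 mm tall spark plug at x = +42 mm and 5 mm high bolts in the corners. Friction (3 N m) holds the tilting axis.
- dock_top (a point): Centre of the top of the fixed grey dock, a flat block 90 by 90 mm, 14 mm high, black rubber square on top; the reader stands on it.
- piston_mid (a point): Bystander: aluminium piston standing, 52 mm diameter, 58 mm high; its centre.
- bearing_mid (a point): Bystander: steel bearing ring lying flat, 52 mm diameter, 15 mm high; its centre.
- bowl_mid (a point): Bystander: white plastic bowl of small parts, 116 mm across, 55 mm high; its centre.
- driver_grip (a point): Bystander: red-handled screwdriver, 200 mm, lying; a point on its handle.
- spanner_grip (a point): Bystander: steel spanner, 180 mm, lying; a point on its handle.
- conrod_mid (a point): Bystander: dark steel connecting rod, 155 mm, 14 mm thick, lying; its centre.
- oilcan_mid (a point): Bystander: can with a red label, 66 mm diameter, 160 mm tall; its centre.
Things that resemble listed ones, but are neither listed nor needed, are in the scene too. Of the things like the part that bears scanner_mid, leave any that is orange; of the rest the larger one is meant.

How it is judged:
By the outcome, as a careful person would: the job done as asked, in the order asked, and still so for the second after the job is handed in, with the robot touching nothing.
It also fails if it takes over 72 s, if anything falls off the work surface, if the arm or the gripper's body presses on something with over 40 N, if the wrist force passes 120 N, or if a joint passes its speed limit or range.

ROBOT

A 6-joint arm with a two-finger parallel gripper is mounted at the origin on the work surface. World frame = base frame: x ahead of the robot, y to its left, z up, the work surface at z = 0. Lengths are in m, angles in rad, forces in N, time in s.
With the tool pointing down it reaches from about 0.3 to 0.875 m from the base axis. Payload 6.4 kg.
Tool frame: the origin (TCP) lies midway between the tips of the shut fingers; the grasp point (between the pads) lies 19 mm behind it; z points along the fingers, y is the line along which they close (so a half turn about z gives the same grasp; the last joint's range is limited). The gripper opens to 88 mm and grips with 3 to 60 N. Pads are 18 mm wide; open, the fingers measure 123 mm over their backs; the gripper's body (75 mm by 187 mm) begins 45 mm behind the grasp point.
Start: joints at [0.956, 0.181, 1.607, -0, 1.354, -0.206], TCP at [0.229, 0.528, 0.239] pointing down, gripper open.
Joint ranges: [-2.99, 2.99], [-0.89, 2.07], [0.3, 2.58], [-1.14, 4.28], [0, 2.63], [-3.12, 3.12]. Speed limits (rad/s): [2.57, 2.57, 3.01, 3.14, 3.14, 3.14].

INTERFACE

Orientations are given as a unit quaternion [x, y, z, w].
In Python, from cell import bot, solver, status, eyes gives the robot as it stands. Calls block until the motion is done:
- bot.move_pose(position, orientation): joint-space move of the TCP to a pose.
- bot.move_l(position, attitude=None, v=0.15, max_force=None): straight line of the TCP; attitude=None keeps the orientation; v is the mean speed in m/s. With max_force (N) it stops when the force on the tool has changed by that much, and returns True; else False.
- bot.set_joints(angles): joint-space move.
- bot.open_jaws() and bot.close_gripper(): open the fingers fully, or close them until they stop; the grip force is fixed at half the most.
- bot.wait(seconds).
- solver.solve_ik(position, orientation): joint angles nearest the present ones, or None.
- status.read_state(): the state.
- eyes.snapshot(name): name is "scene" or "top" or "wrist"; returns the picture (400x640x3 uint8, red, green, blue); there is no depth.
- eyes.camera_info(name): a dict with "vfov" (degrees; the focal length in pixels is half the picture's height over the tangent of half this angle, whatever the lens; pixels are square), "cx", "cy" (the principal point, pixels), "extrinsics" (4x4, takes a point from world to camera coordinates). Camera axes: x right, y down, z forward; pixel columns grow to the right and rows downward; lengths in m; the calibration is good to about 2 mm. A picture is of the moment at which its call begins: read the wrist's pose just before it. camera_info takes no time and is no camera call; for the wrist camera it gives the pose at the moment of the call.
A pose or a line that the arm cannot do raises bot.IKError and nothing moves.
- bot.job_done(): hands the job in; it is judged then, once.
The state is a dict: "time": time; "q": joint angles; "qd": joint speeds; "joint_torque": joint torques, N m; "position": TCP position; "ee_rot": TCP orientation; "ft_force": force on the tool from outside, world axes, zero at the start; "wrist_torque": the same for the moment, N m; "width": finger opening in m; "gripper_force": force on a finger pad.
Only numpy, scipy, OpenCV 4.12 (cv2) and the standard library are available. Lean on these libraries where they do the work, as an engineer would, in place of code of your own. Each camera call takes 0.05 s, during which the arm holds its last target. There are 200 camera calls.

## Working session

There is one attempt and no reset: what is moved stays moved. The work goes in short steps, each a Python script; the robot and the scene stay as the last script left them, time stands still between calls to the robot, and variables do not carry over. Pictures are saved under pics/ and viewed, at most 13 in all, crops included, and the job is handed in when it is done.

```bash
ls; mkdir -p pics
python3 - <<'E'
from cell import bot,solver,status,eyes
import cv2,numpy as np
np.set_printoptions(precision=4,suppress=True)
for n in("scene","top","wrist"):
    im=eyes.snapshot(n);cv2.imwrite(f"pics/{n}0.png",im[:,:,::-1]);i=eyes.camera_info(n);print(n,i)
s=status.read_state();print(s)
E
```

```text
pics
scene {'vfov': 44.23297000155644, 'cx': 322.3405551687442, 'cy': 187.23655432763522, 'extrinsics': array([[ 0.8301,  0.5575, -0.0132, -0.4084],
       [ 0.4437, -0.6747, -0.5898, -0.1529],
       [-0.3377,  0.4837, -0.8075,  1.6407],
       [ 0.    ,  0.    ,  0.    ,  1.    ]])}
top {'vfov': 51.43257027181417, 'cx': 315.20466939231574, 'cy': 196.48015511402662, 'extrinsics': array([[ 0.0044, -1.    ,  0.0067, -0.0063],
       [-0.9935, -0.0051, -0.114 ,  0.5243],
       [ 0.114 , -0.0061, -0.9935,  1.3123],
       [ 0.    ,  0.    ,  0.    ,  1.    ]])}
wrist {'vfov': 58.23140249195269, 'cx': 318.94508383463136, 'cy': 201.6051388041784, 'extrinsics': array([[ 0.3967,  0.918 , -0.0008, -0.5748],
       [ 0.8737, -0.3772,  0.3073, -0.043 ],
       [ 0.2817, -0.1226, -0.9516,  0.3896],
       [ 0.    ,  0.    ,  0.    ,  1.    ]])}
{'time': 0.15, 'q': array([ 0.9557,  0.1814,  1.6078, -0.    ,  1.3538, -0.2063]), 'qd': array([-0.0004, -0.0015, -0.0033,  0.0014,  0.0027,  0.0024]), 'joint_torque': array([  0.0022, -43.4229, -34.2175,   0.0702,   0.0356,  -0.    ]), 'position': array([0.2283, 0.5273, 0.238 ]), 'ee_rot': array([ 0.203 ,  0.9792, -0.0006, -0.0003]), 'ft_force': array([ 0.0481,  0.4095, -0.6522]), 'wrist_torque': array([0.0518, 0.0376, 0.0007]), 'gripper_force': 0.0, 'width': 0.08821333540745849}
```

View pics/scene0.png

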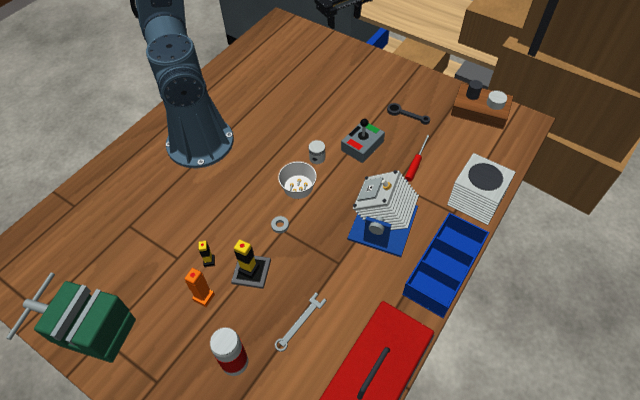

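View pics/top0.png

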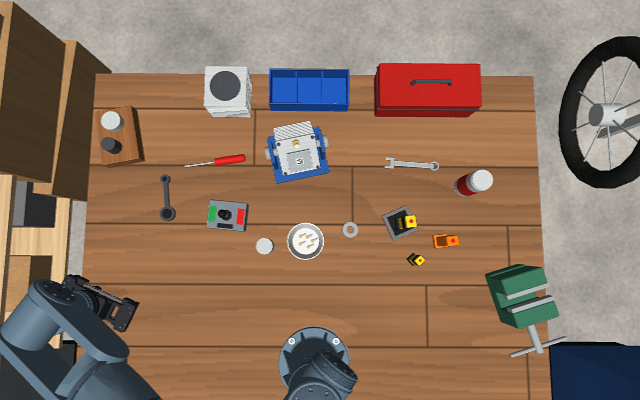

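The scene picture shows the console with its lever at (364,123), the cylinder at (385,200) and the dock with a reader at (247,255). There are three reader-like things in scene/top: large yellow (245,247)/(410,221) on the dock, small yellow (206,252)/(416,259), and orange (198,285)/(446,240). The large yellow one on the dock fits. I'll confirm that in an enlarged crop composite.

Run:
```python
import cv2,numpy as np
t=cv2.imread("pics/top0.png");s=cv2.imread("pics/scene0.png")
def c(im,x,y,w=80,h=60,k=5):
    r=cv2.resize(im[y:y+h,x:x+w],None,fx=k,fy=k,interpolation=cv2.INTER_CUBIC)
    for i in range(0,w,10):
        cv2.line(r,(i*k,0),(i*k,6 if i%20 else 12),(255,255,255),1);cv2.line(r,(0,i*k),(6,i*k),(255,255,255),1)
    cv2.putText(r,f"{x},{y}",(14,24),0,.5,(255,255,255),1);return r
A=np.vstack([np.hstack([c(t,370,195),c(s,180,225,80,60)]),np.hstack([c(t,260,115,80,60,5),c(t,190,185)])])
cv2.imwrite("pics/crop1.png",A)
```

```text
(no output)
```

View pics/crop1.png

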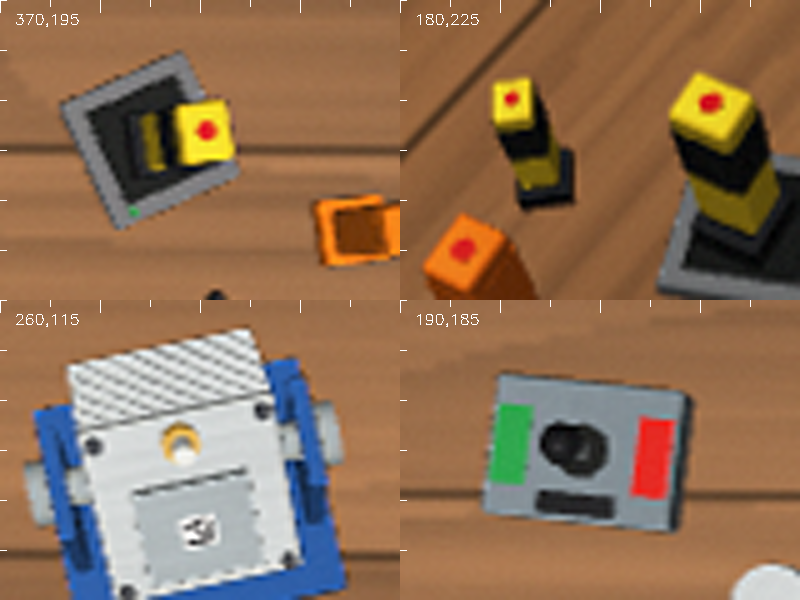

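The crops confirm it: the reader on the dock (top dot at about (411,221) in the top view) is the larger yellow one, with a smaller yellow one and an orange one beside it. Green is on the console's left in the top view (+y). The cylinder face slopes towards the robot.

```bash
cat > h.py <<'E'
from cell import bot,solver,status,eyes
import cv2,numpy as np
from scipy.spatial.transform import Rotation as R
from scipy.optimize import least_squares
np.set_printoptions(precision=4,suppress=True)
def K(i):
    f=200/np.tan(np.radians(i["vfov"])/2);return f,i["cx"],i["cy"]
def proj(i,P):
    f,cx,cy=K(i);E=i["extrinsics"];c=np.atleast_2d(P)@E[:3,:3].T+E[:3,3]
    return np.c_[f*c[:,0]/c[:,2]+cx,f*c[:,1]/c[:,2]+cy]
def back(i,u,v,z):
    f,cx,cy=K(i);E=i["extrinsics"];d=E[:3,:3].T@np.array([(u-cx)/f,(v-cy)/f,1]);o=-E[:3,:3].T@E[:3,3]
    return o+d*(z-o[2])/d[2]
def down(a): # tool z down, tool y (closing axis) at world angle a
    y=np.array([np.cos(a),np.sin(a),0]);z=np.array([0,0,-1.])
    return R.from_matrix(np.c_[np.cross(y,z),y,z]).as_quat()
E
cat > a.py <<'E'
from h import *
t=eyes.camera_info("top");s=eyes.camera_info("scene");w=eyes.camera_info("wrist")
for i in(t,s,w): print(-i["extrinsics"][:3,:3].T@i["extrinsics"][:3,3])
q=lambda cx,cy,L,z:np.array([back(t,cx+x/5,cy+y/5,z) for x,y in L])
print("reader top",a:=q(370,195,[(175,105),(225,98),(233,155),(182,165),(204,131)],.150))
print("dock",a:=q(370,195,[(182,52),(62,104),(120,228),(240,172)],.014),a.mean(0))
print("console",a:=q(190,185,[(100,75),(290,95),(275,230),(85,212)],.05),a.mean(0))
print("knob",q(190,185,[(160,147)],.112))
print("code",q(260,115,[(200,230)],.16),"plug",q(260,115,[(182,145)],.2))
# stereo code: scene
st=status.read_state();Rm=R.from_quat(st["ee_rot"]).as_matrix()
print("cam in tool",Rm.T@(-w["extrinsics"][:3,:3].T@w["extrinsics"][:3,3]-st["position"]),"\n",Rm.T@w["extrinsics"][:3,:3].T)
E
python3 a.py
```

```text
[0.3713 0.0044 1.3635]
[ 0.9609 -0.6691  1.2292]
[0.1558 0.5592 0.3835]
reader top [[ 0.4543 -0.2664  0.15  ]
 [ 0.4586 -0.2958  0.15  ]
 [ 0.4252 -0.2997  0.15  ]
 [ 0.4193 -0.2698  0.15  ]
 [ 0.4392 -0.2831  0.15  ]]
dock [[ 0.4984 -0.302   0.014 ]
 [ 0.464  -0.223   0.014 ]
 [ 0.3838 -0.2595  0.014 ]
 [ 0.4203 -0.3381  0.014 ]] [ 0.4416 -0.2807  0.014 ]
console [[0.5091 0.3304 0.05  ]
 [0.4969 0.2095 0.05  ]
 [0.4114 0.217  0.05  ]
 [0.4222 0.3369 0.05  ]] [0.4599 0.2735 0.05  ]
knob [[0.4591 0.2774 0.112 ]]
code [[0.6144 0.0423 0.16  ]] plug [[0.6557 0.0517 0.2   ]]
cam in tool [ 0.0793  0.0002 -0.1455] 
 [[ 0.0009 -0.9515 -0.3075]
 [ 1.      0.0007  0.0008]
 [-0.0005 -0.3075  0.9515]]
```

Run:
```python
from h import *
bot.close_gripper()
a=np.radians(90-5.8)
bot.move_pose([.453,.217,.26],down(a))
print(status.read_state()["position"],status.read_state()["time"],status.read_state()["width"])
i=eyes.camera_info("wrist");im=eyes.snapshot("wrist")
np.save("w1.npy",i["extrinsics"])
P=[.459,.2774,.112];print("knob pred",proj(i,P))
cv2.imwrite("pics/w1.png",im[:,:,::-1])
```

```text
[0.4528 0.2176 0.26  ] 2.8833 0.000910379069293673
knob pred [[389.7355 184.2651]]
```

View pics/w1.png

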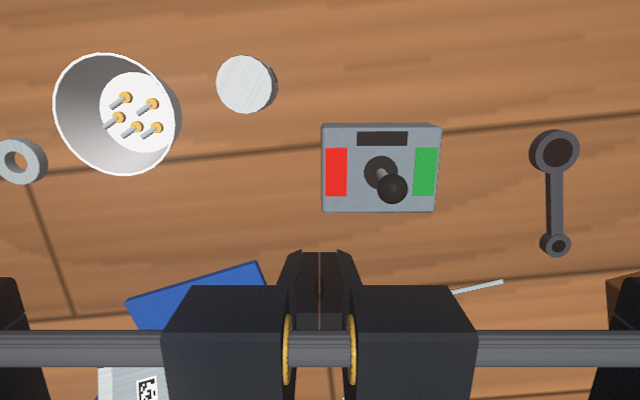

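The knob is at (392,188), within 3 px of the prediction, with green (425,171) on the right (+y) and red (336,171) on the left. I'll push with the closed fingers from the red side.

```bash
cat > lever.py <<'E'
from h import *
i=eyes.camera_info("wrist");k=back(i,392,188,.112);print("knob",k)
g=np.array([np.sin(np.radians(5.8)),np.cos(np.radians(5.8)),0])
at=lambda d,z:np.r_[(k+g*d)[:2],z]
S=status.read_state
bot.move_l(at(-.055,.26),v=.2)
bot.move_l(at(-.055,.096),v=.2)
f0=S()["ft_force"]@g
bot.move_l(at(-.008,.096),v=.08,max_force=9)
f=S()["ft_force"]@g-f0;print("f",f,S()["time"])
T=S()["time"];d=-.008
for _ in range(5):
    if f<-3.5: break
    d+=min(.006,max(.002,(4+f)/9.7*.062)); bot.move_l(at(d,.096),v=.06,max_force=9); f=S()["ft_force"]@g-f0;print(d,f)
im=eyes.snapshot("scene");cv2.imwrite("pics/lev.png",cv2.resize(im[90:190,310:430],None,fx=4,fy=4)[:,:,::-1])
t0=S()["time"];bot.wait(1.0);print("hold",t0-T,S()["time"]-t0,S()["ft_force"]@g-f0)
bot.move_l(at(-.055,.096),v=.08)
bot.wait(.1);im2=eyes.snapshot("scene");cv2.imwrite("pics/lev.png",np.hstack([cv2.resize(x[90:190,320:420],None,fx=4,fy=4)[:,:,::-1] for x in(im,im2)]))
print(S()["time"])
E
python3 lever.py
```

```text
knob [0.4623 0.2794 0.112 ]
f -3.3752214292122096 4.8917
-0.0040065699599130915 -3.440314401239926
-0.00042919809154973176 -5.354008021756684
hold 0.5499999999999998 1.0 -4.452811985505505
7.425
```

View pics/lev.png

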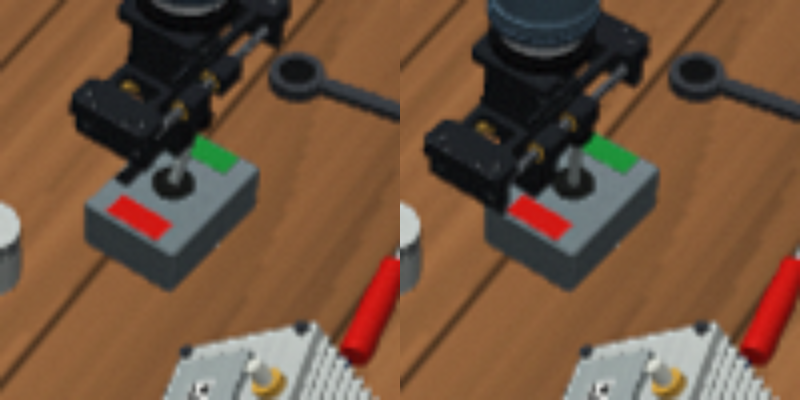

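The left crop shows the lever well over to green at (175,165), and the right one shows it upright again at (575,170). Next is the cylinder.

Run:
```python
from h import *
p=status.read_state()["position"]
bot.move_l([p[0],p[1],.2],v=.25)
bot.move_pose([.59,.04,.35],down(np.radians(101.6)))
bot.open_jaws(); 
i=eyes.camera_info("wrist");im=eyes.snapshot("wrist");np.save("w2.npy",i["extrinsics"]);print(status.read_state()["time"])
print(proj(i,[.6144,.0423,.16]))
cv2.imwrite("pics/w2raw.png",im[:,:,::-1]);cv2.imwrite("pics/w2.png",cv2.resize(im[0:400,120:520],(800,600+200)[:2] if 0 else None,fx=1.5,fy=1.5,interpolation=cv2.INTER_CUBIC)[:,:,::-1])
```

```text
10.425
[[316.2008 196.8406]]
```

View pics/w2.png

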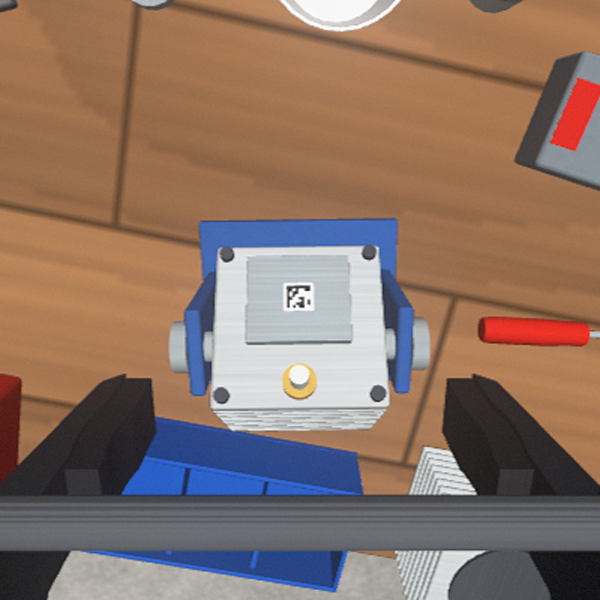

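The wrist view shows the face corners (218,247), (379,245), (389,406) and (211,409), the code (298,297) and the plug base (299,381). All of these are crop pixels at ×1.5, offset 120. I'll fit the cylinder's pose to them.

```bash
cat > fit.py <<'E'
from h import *
i=eyes.camera_info("wrist");i["extrinsics"]=np.load("w2.npy");t=eyes.camera_info("top");s=eyes.camera_info("scene")
px=np.array([(218,247),(379,245),(389,406),(211,409),(298,297),(299,381)])/1.5+[120,0]
L=lambda h:np.array([(-58,-58,56),(-58,58,56),(58,58,56),(58,-58,56),(-15,0,56+h),(42,0,56)])/1e3
def rot(p):return R.from_euler("ZY",[p[2],p[3]])
def W(p,X):return rot(p).apply(X)+[p[0],p[1],.11]
def res(p):
    X=W(p,L(p[4])); a=proj(i,X)-px; b=proj(t,X[4])-[300,161]
    return np.r_[a.ravel(),b.ravel(),(p[4]-9)/6]
r=least_squares(res,[.64,.045,.2,-.4,9]);p=r.x
if __name__=="__main__":
    print(p,np.degrees(p[2:4]));print(r.fun.reshape(-1)[:14].reshape(-1,2))
    print("mark",W(p,np.array([-.015,0,.056])),"n",rot(p).as_matrix()[:,2]);np.save("cyl.npy",p)
    J=r.jac;print("sd",np.sqrt(np.diag(np.linalg.inv(J.T@J))))
E
python3 fit.py
```

```text
[ 0.6699  0.0572  0.2173 -0.7081  8.1678] [ 12.4481 -40.5736]
[[-0.544   0.0511]
 [-0.2288 -0.097 ]
 [ 1.4115 -0.0513]
 [-1.6226 -0.5168]
 [ 0.2828 -0.3602]
 [ 0.3265  0.9311]
 [-1.0638 -0.4767]]
mark [0.6232 0.0469 0.1428] n [-0.6351 -0.1402  0.7596]
sd [0.001  0.0005 0.007  0.0177 2.3995]
```

```bash
cat > fit2.py <<'E'
from h import *
i=eyes.camera_info("wrist");i["extrinsics"]=np.load("w2.npy");t=eyes.camera_info("top");s=eyes.camera_info("scene")
G=lambda f:cv2.cvtColor(cv2.imread(f),cv2.COLOR_BGR2GRAY).astype(float)
def blob(im,u,v,r):
    x,y=np.meshgrid(np.arange(int(u)-r,int(u)+r+2),np.arange(int(v)-r,int(v)+r+2));w=np.clip(130-im[y,x],0,None)
    return (w*x).sum()/w.sum(),(w*y).sum()/w.sum()
sg=[(-1,-1),(-1,1),(1,1),(1,-1)]
wi=G("pics/w2raw.png");wb=[blob(wi,u/1.5+120,v/1.5,6) for u,v in[(227,254),(369,252),(378,393),(221,395)]]
tp=G("pics/top0.png");tb=[blob(tp,260+u/5,115+v/5,3) for u,v in[(290,258),(127,293),(93,145),(263,110)]]
sc=G("pics/scene0.png");sb=[blob(sc,u,v,2) for u,v in[(366.3,178),(395.5,171.8)]];
print(np.array(wb),np.array(tb),np.array(sb))
cw=np.array([(218,247),(379,245),(389,406),(211,409)])/1.5+[120,0]
rot=lambda p:R.from_euler("ZY",[p[2],p[3]])
W=lambda p,X:rot(p).apply(X)+[p[0],p[1],.11]
def res(p):
    h,b=p[4:6];B=W(p,np.array([(a*b,c*b,59) for a,c in sg])/1e3);C=W(p,np.array([(a*58,c*58,56) for a,c in sg])/1e3);M=W(p,np.array([-15,0,56+h])/1e3)
    # small calibration offsets for top, scene (px)
    return np.r_[(proj(i,B)-wb).ravel()/.4,(proj(i,C)-cw).ravel()/1.,(proj(t,B)-tb-p[6:8]).ravel()/.5,(proj(s,B[1:3])-sb-p[8:10]).ravel()/.5,
      (proj(i,M)[0]-[298/1.5+120,297/1.5])/.5,(proj(t,M)[0]-[300,161]-p[6:8])/.6,(proj(s,M)[0]-[370.8,187.5]-p[8:10])/.7,(h-9)/3,p[6:10]/.7]
r=least_squares(res,[.64,.045,.2,-.6,9,50,0,0,0,0],loss="soft_l1");p=r.x
print(p,np.degrees(p[2:4]));print(res(p)[:-5].reshape(-1,2))
print("mark",W(p,np.array([-.015,0,.056])));np.save("cyl.npy",p)
J=r.jac;print("sd",np.sqrt(np.diag(np.linalg.inv(J.T@J))))
E
python3 fit2.py
```

```text
[[271.1268 168.3176]
 [366.1986 167.2912]
 [371.5121 262.3405]
 [267.3205 263.6678]] [[319.305  167.2551]
 [285.43   175.1837]
 [277.1122 144.4286]
 [313.8655 136.4538]] [[365.6262 177.3793]
 [394.9642 170.6766]]
[ 0.6678  0.0567  0.2171 -0.6758  6.6013 50.2416 -0.9817 -0.5581  0.2407
  0.2919] [ 12.4373 -38.7187]
[[-0.6499  0.8575]
 [ 0.1098  0.1964]
 [ 2.0348 -0.0827]
 [-0.7551 -0.1023]
 [-1.0767 -1.2165]
 [ 0.0992 -1.3578]
 [ 1.2394  0.2517]
 [-1.6456 -0.2365]
 [-2.2966 -0.0432]
 [ 0.4339 -2.1436]
 [ 3.1735 -0.3212]
 [-2.3712  1.4086]
 [ 0.6187 -0.8124]
 [ 0.3614  0.7381]
 [ 0.3991 -0.1607]
 [-0.115  -0.0066]
 [-1.9234  0.4849]]
mark [0.6222 0.0466 0.1443]
sd [0.0008 0.0004 0.0037 0.0153 1.2908 0.3033 0.3939 0.2935 0.3688 0.3908]
```

```bash
cat > side.py <<'E'
from h import *
c=np.array([.640,.050,.15]);yaw=np.radians(12.4)
Tc=np.array([.0793,.0002,-.1455]);Rc=np.array([[0,-.9515,-.3075],[1,0,0],[0,-.3075,.9515]])
q0=status.read_state()["q"];best=[]
for D in(.36,.42):
  for el in np.radians([25,35,45]):
    for da in np.radians([-30,-15,0]):
      az=yaw-np.pi/2+da
      o=c+D*np.array([np.cos(az)*np.cos(el),np.sin(az)*np.cos(el),np.sin(el)]);z=(c-o)/D
      for roll in np.radians(range(-180,180,20)):
        x=np.cross(z,[0,0,1]);x/=np.linalg.norm(x);M=np.c_[x,np.cross(z,x),z]@R.from_euler("z",roll).as_matrix()
        Rt=M@Rc.T;tp=o-Rt@Tc
        if tp[2]<.2 or (o-.1*Rt[:,2])[2]<.25: continue
        s=solver.solve_ik(tp,R.from_matrix(Rt).as_quat())
        if s is not None: best.append((np.abs(np.array(s)-q0).max()+el*1.2+abs(da)*.7,D,np.degrees(el),np.degrees(da),np.degrees(roll),tp,R.from_matrix(Rt).as_quat(),np.array(s)))
best.sort(key=lambda b:b[0])
for b in best[:6]:print(*b)
import pickle;pickle.dump(best[:6],open("best.pkl","wb"))
E
python3 side.py
```

```text
1.4463119470128265 0.36 25.0 0.0 -119.99999999999999 [ 0.7031 -0.1125  0.2471] [-0.3839  0.7895  0.477  -0.0412] [-0.5138  1.0715  0.5421  0.6291  2.3552 -2.7336]
1.4871886345129337 0.36 25.0 -14.999999999999998 -100.0 [ 0.6622 -0.1277  0.238 ] [-0.1369  0.8406  0.5191 -0.0728] [-0.6263  0.9291  0.865   0.731   2.2099 -2.3465]
1.4953565378323017 0.42 25.0 -14.999999999999998 -119.99999999999999 [ 0.6564 -0.1776  0.2724] [-0.2776  0.8329  0.4783  0.0214] [-0.6729  0.8805  0.82    0.6638  2.2243 -2.6946]
1.5024133619305473 0.36 25.0 -14.999999999999998 -119.99999999999999 [ 0.6589 -0.1233  0.2471] [-0.2776  0.8329  0.4783  0.0214] [-0.6185  0.8417  0.9364  0.6689  2.1301 -2.7016]
1.5279195486925599 0.42 25.0 -14.999999999999998 -100.0 [ 0.6598 -0.182   0.2633] [-0.1369  0.8406  0.5191 -0.0728] [-0.6791  0.9699  0.743   0.7344  2.3051 -2.3261]
1.5493902440482767 0.36 25.0 -14.999999999999998 -80.0 [ 0.662  -0.1322  0.2283] [ 0.008   0.8227  0.5441 -0.1647] [-0.6448  0.9913  0.8393  0.8086  2.2565 -1.9938]
```

Run:
```python
from h import *
import pickle
b=pickle.load(open("best.pkl","rb"))[2]
bot.move_pose([.56,-.16,.35],down(np.radians(101.6)))
bot.set_joints(b[-1])
i=eyes.camera_info("wrist");im=eyes.snapshot("wrist");np.save("w3.npy",i["extrinsics"]);print(status.read_state()["time"])
p=np.load("cyl.npy");pr=proj(i,R.from_euler("ZY",[p[2],p[3]]).apply(np.array([(-58,-58,56),(-58,58,56),(58,58,56),(58,-58,56),(-15,0,56)])/1e3)+[p[0],p[1],.11]);print(pr)
np.save("pr3.npy",pr);cv2.imwrite("pics/w3raw.png",im[:,:,::-1])
x0,y0=(pr.mean(0)-[130,100]).astype(int).clip(0);print(x0,y0)
cv2.imwrite("pics/w3.png",cv2.resize(im[y0:y0+200,x0:x0+260],None,fx=3,fy=3,interpolation=cv2.INTER_CUBIC)[:,:,::-1])
```

```text
12.1833
[[286.9568 143.3738]
 [336.4791 154.3345]
 [353.6502 241.4615]
 [307.625  254.6897]
 [321.5562 185.2193]]
191 95
```

View pics/w3.png

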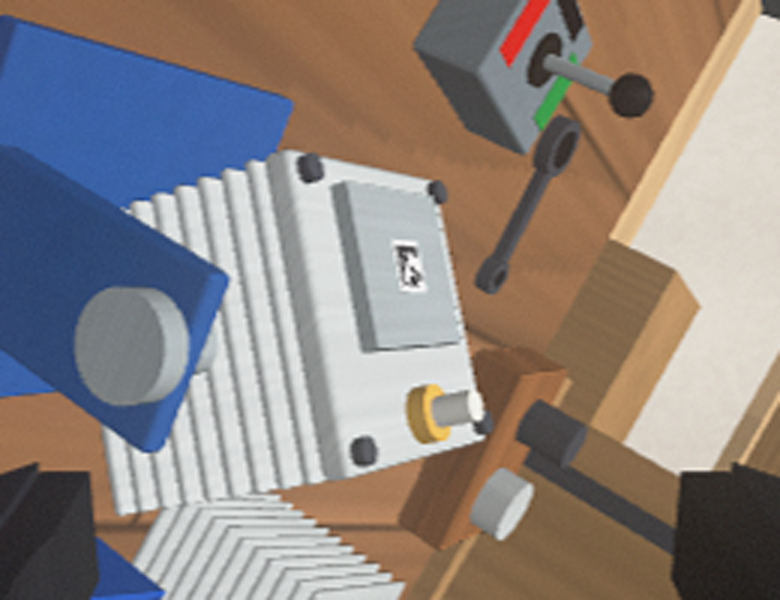

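The side view shows the near face corners at (298,151) and (346,477), the far one at (440,182), bolts at (312,167), (364,450) and (437,190), and the code at (409,267). The pad is thin, roughly 5 mm. Refining the fit.

```bash
sed -i '/^r=least/,$d' fit2.py
cat >> fit2.py <<'E'
j=eyes.camera_info("wrist");j["extrinsics"]=np.load("w3.npy");im3=G("pics/w3raw.png")
c3=lambda a:np.array(a)/3+[191,95]
b3=[blob(im3,*c3(u),4) for u in[(312,167),(437,190),(364,450)]];print(np.array(b3))
def res2(p):
    h,b=p[4:6];B=W(p,np.array([(-b,-b,59),(-b,b,59),(b,-b,59)])/1e3);C=W(p,np.array([(-58,-58,56),(-58,58,56),(58,-58,56)])/1e3);M=W(p,np.array([-15,0,56+h])/1e3)
    return np.r_[res(p),(proj(j,B)-b3).ravel()/.5,(proj(j,C)-c3([(298,151),(440,182),(346,477)])).ravel()/1.,(proj(j,M)[0]-c3((409,267)))/.5]
for f,n in((res,10),(res2,10)):
    r=least_squares(f,[.64,.045,.2,-.6,9,50,0,0,0,0],loss="soft_l1");p=r.x
    print(p,np.degrees(p[2:4]),r.cost);J=r.jac
    print("mark",W(p,np.array([-.015,0,.056])),"sd",np.sqrt(np.diag(np.linalg.inv(J.T@J)))[:5])
print(res2(p)[-14:].reshape(-1,2));np.save("cyl.npy",p)
E
python3 fit2.py
```

```text
[[271.1268 168.3176]
 [366.1986 167.2912]
 [371.5121 262.3405]
 [267.3205 263.6678]] [[319.305  167.2551]
 [285.43   175.1837]
 [277.1122 144.4286]
 [313.8655 136.4538]] [[365.6262 177.3793]
 [394.9642 170.6766]]
[[293.8126 150.7148]
 [336.6642 158.502 ]
 [311.347  245.2216]]
[ 0.6678  0.0567  0.2171 -0.6758  6.6013 50.2416 -0.9817 -0.5581  0.2407
  0.2919] [ 12.4373 -38.7187] 16.58483017363492
mark [0.6222 0.0466 0.1443] sd [0.0008 0.0004 0.0037 0.0153 1.2908]
[ 0.6681  0.0567  0.2172 -0.6784  7.6079 50.2978 -0.9654 -0.5476  0.2558
  0.2644] [ 12.4444 -38.8696] 26.37852752838091
mark [0.6223 0.0466 0.1442] sd [0.0004 0.0003 0.0035 0.0067 0.7456]
[[ 1.4004 -0.0995]
 [ 0.3448  0.9082]
 [ 2.383   1.0352]
 [-3.6236 -1.87  ]
 [-1.387  -1.2741]
 [ 1.2933  0.7102]
 [-0.5248 -0.4821]]
```

Run:
```python
from h import *
bot.move_pose([.44,-.282,.30],down(np.radians(97.5)))
i=eyes.camera_info("wrist");im=eyes.snapshot("wrist");np.save("w4.npy",i["extrinsics"]);print(status.read_state()["time"])
print(proj(i,[[.4392,-.2831,.15],[.4416,-.2807,.014]]))
cv2.imwrite("pics/w4raw.png",im[:,:,::-1])
cv2.imwrite("pics/w4.png",cv2.resize(im[60:300,180:480],None,fx=2.5,fy=2.5,interpolation=cv2.INTER_CUBIC)[:,:,::-1])
# press-pose IK check
p=np.load("cyl.npy");M=R.from_euler("ZY",p[2:4]).as_matrix();print(M[:,2])
mk=M@[-.015,0,.056]+[p[0],p[1],.11]
Rt=np.c_[np.cross(M[:,1],-M[:,2]),M[:,1],-M[:,2]]
for d in(.08,.15):print(solver.solve_ik(mk+M[:,2]*d,R.from_matrix(Rt).as_quat()))
```

```text
13.225
[[317.5202 180.3616]
 [319.736  154.1053]]
[-0.6128 -0.1352  0.7786]
[-0.3296 -0.1471  2.1611  0.6034  0.6126 -2.5268]
[-0.4004 -0.359   2.201   0.5351  0.7933 -2.47  ]
```

View pics/w4.png

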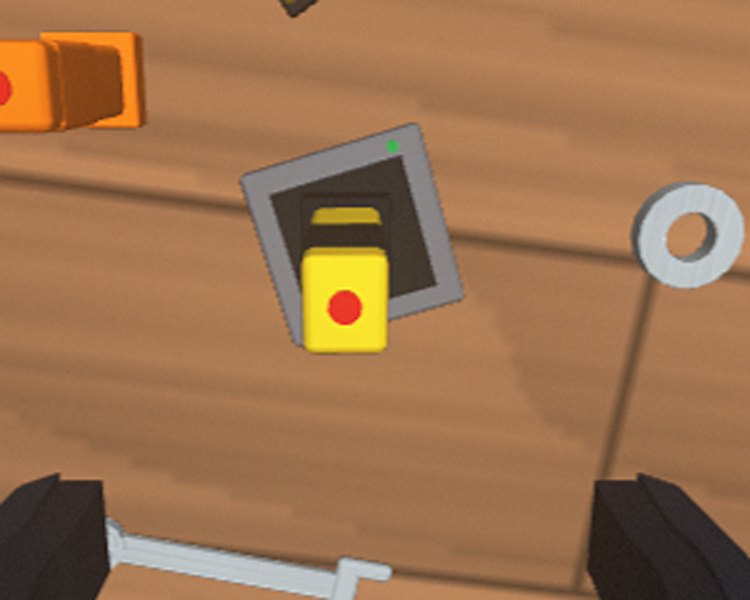

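The reader's dot is at (345,307) and its square edges line up with the image, so the yaw is 7.5° with the 30 mm width across the jaws. The dock's centre is at about (354,238), and the orange reader's foot is at (92,82).

Run:
```python
from h import *
i=eyes.camera_info("wrist");i["extrinsics"]=np.load("w4.npy");c=lambda u,v:(u/2.5+180,v/2.5+60)
print("reader",back(i,*c(345,305),.15),"foot row",back(i,*c(346,195),.034))
d=np.array([back(i,*c(*u),.014) for u in[(418,124),(463,296),(298,346),(241,177)]]);print("dock",d,d.mean(0),np.linalg.norm(np.diff(d,axis=0),axis=1))
d=np.array([back(i,*c(*u),.014) for u in[(271,195),(437,287)]]);print(d.mean(0))
print("orange foot",[back(i,*c(*u),.02) for u in[(42,35),(143,33),(143,127)]],"dot",[back(i,*c(0,88),z) for z in(.1,.13,.15)])
t=eyes.camera_info("top");print([back(eyes.camera_info("scene"),192.6,275,z) for z in(.1,.13,.15)])
```

```text
reader [ 0.4406 -0.2825  0.15  ] foot row [ 0.4197 -0.2852  0.034 ]
dock [[ 0.3853 -0.2558  0.014 ]
 [ 0.4643 -0.2207  0.014 ]
 [ 0.501  -0.2989  0.014 ]
 [ 0.4207 -0.3356  0.014 ]] [ 0.4428 -0.2778  0.014 ] [0.0864 0.0864 0.0883]
[ 0.4444 -0.2774  0.014 ]
orange foot [array([ 0.3691, -0.4295,  0.02  ]), array([ 0.3622, -0.3846,  0.02  ]), array([ 0.4032, -0.3821,  0.02  ])] dot [array([ 0.3884, -0.4186,  0.1   ]), array([ 0.3861, -0.4076,  0.13  ]), array([ 0.3846, -0.4003,  0.15  ])]
[array([ 0.3679, -0.4003,  0.1   ]), array([ 0.3837, -0.4074,  0.13  ]), array([ 0.3942, -0.4122,  0.15  ])]
```

```bash
cat > grasp.py <<'E'
from h import *
S=status.read_state
q=down(np.radians(97.5))
bot.move_l([.4406,-.2825,.20],q,v=.2)
bot.move_l([.4406,-.2825,.095],q,v=.12)
bot.close_gripper();s=S();print(s["width"],s["gripper_force"],s["position"],s["time"])
bot.move_l([.4406,-.2825,.11],q,v=.05)
bot.move_l([.4406,-.2825,.30],q,v=.25)
s=S();print(s["width"],s["ft_force"],s["time"])
E
python3 grasp.py
cat > press.py <<'E'
from h import *
S=status.read_state
p=np.load("cyl.npy");M=R.from_euler("ZY",p[2:4]).as_matrix();n=M[:,2]
mk=M@[-.015,0,.056]+[p[0],p[1],.11]
Q=R.from_matrix(np.c_[np.cross(M[:,1],-n),M[:,1],-n]).as_quat()
at=lambda d:mk+n*(.081+d)   # nose d above mark
E
python3 - <<'E'
from press import *
bot.move_pose(at(.07),Q)
bot.move_l(at(.03),v=.1);bot.wait(.2)
s=S();print(s["time"],s["position"]-at(.03),s["width"],s["ft_force"]@n)
i=eyes.camera_info("wrist");im=eyes.snapshot("wrist");im2=eyes.snapshot("scene")
A=cv2.resize(im2[130:280,330:450],(480,600),interpolation=cv2.INTER_CUBIC);B=cv2.resize(im[0:400,200:440],None,fx=1.3,fy=1.5)[:, :320]
cv2.imwrite("pics/pre.png",np.hstack([A,B])[:,:,::-1])
print(proj(i,[mk+n*.0076,mk+n*.03]))
E
```

```text
0.03014947779929856 29.963814133079723 [ 0.4406 -0.2825  0.095 ] 15.8083
0.029976015650974967 [-0.7241 -0.5463 -1.8791] 17.1667
19.125 [ 0.0002 -0.0003  0.0008] 0.02987188797614486 -1.2104516624467971
[[319.4711 199.6204]
 [319.5232 209.7941]]
```

View pics/pre.png

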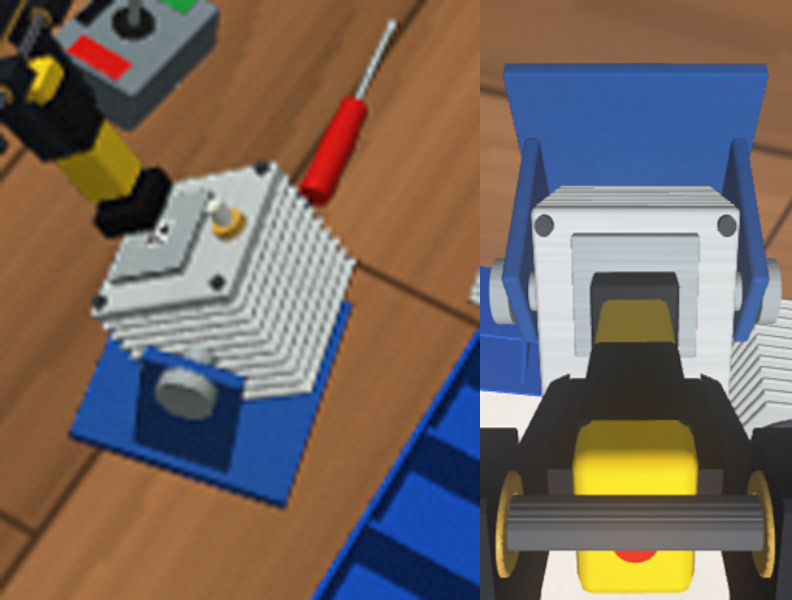

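The view shows the hood (591–680) centred laterally on the pad (571–700) and parallel to the face. Pressing now.

Run:
```python
from press import *
f0=S()["ft_force"];w0=S()["wrist_torque"]
hit=bot.move_l(at(.001),v=.012,max_force=4)
s=S();d=(s["position"]-mk)@n-.081;print(hit,"d",d,"f",(s["ft_force"]-f0)@n,s["time"])
bot.wait(.2);F=(S()["ft_force"]-f0)@n;print(F)
if hit:
    for _ in range(3):
        if F>5: break
        d-=min(.001,(7-F)/4000);bot.move_l(at(d),v=.01,max_force=12);bot.wait(.15);F=(S()["ft_force"]-f0)@n;print(d,F)
    im=eyes.snapshot("wrist");im2=eyes.snapshot("scene");im3=eyes.snapshot("top")
    bot.wait(2.1);s=S();print("F",(s["ft_force"]-f0)@n,"lat",M.T@(s["ft_force"]-f0),"M",M.T@(s["wrist_torque"]-w0),s["position"]-at(d),s["time"])
    A=cv2.resize(im2[130:280,330:450],(480,600),interpolation=cv2.INTER_CUBIC);B=cv2.resize(im[0:400,200:440],None,fx=1.3,fy=1.5)[:, :320]
    cv2.imwrite("pics/press.png",np.hstack([A,B])[:,:,::-1])
```

```text
True d 0.00710814071524471 f 6.970703607629732 20.925
6.399376321607923
F 6.527016762870482 lat [ 2.7101 -2.1143  6.527 ] M [-0.1963 -0.787  -0.0717] [-0.0006  0.0001 -0.0006] 23.375
```

View pics/press.png

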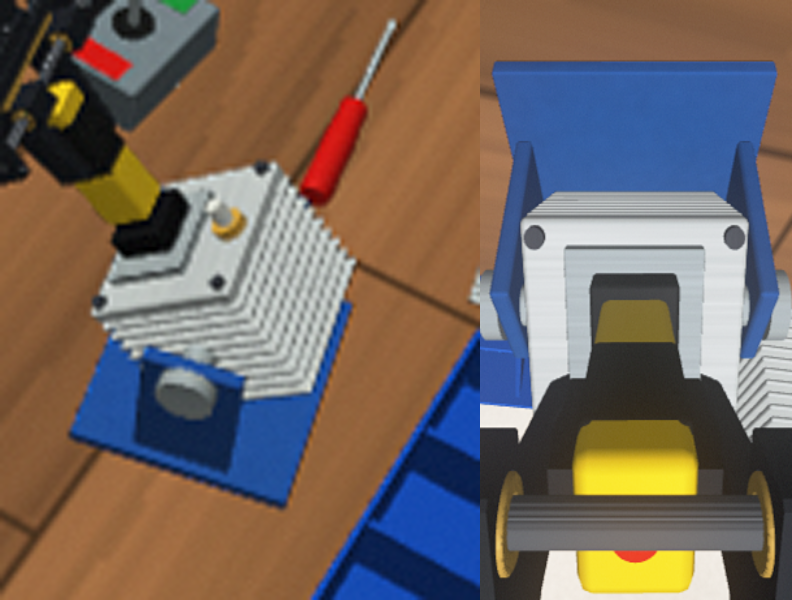

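Run:
```python
from press import *
i=eyes.camera_info("wrist");h=.0083
f=lambda x,y,z:(lambda v:[(v[0]-200)*1.3+480,v[1]*1.5])(proj(i,mk+M@np.array([x,y,z]))[0])
print("pad far edge",f(.031,-.035,h),f(.031,.035,h))
print("hood far top",f(.021,-.021,h+.018),f(.021,.021,h+.018),"bottom",f(.021,-.021,h))
print("bolts",f(.0653,-.0503,.005),f(.0653,.0503,.005))
print(status.read_state()["time"])
```

```text
pad far edge [np.float64(568.2991958792933), np.float64(382.9860761003888)] [np.float64(699.9697582979152), np.float64(382.9054878934652)]
hood far top [np.float64(591.155107208648), np.float64(380.65810659456906)] [np.float64(677.1570728504946), np.float64(380.6060795571217)] bottom [np.float64(594.1441828600296), np.float64(363.05825917905395)]
bolts [np.float64(544.4517018224852), np.float64(443.897830904642)] [np.float64(723.8106887691928), np.float64(443.754582056051)]
23.375
```

Run:
```python
from press import *
i=eyes.camera_info("wrist");h=.0083
f=lambda x,y,z:np.array((lambda v:[(v[0]-200)*1.3+480,v[1]*1.5])(proj(i,mk+M@np.array([x,y,z]))[0]))
print("pad edge (565..704,247)",f(-.031,-.035,h),f(-.031,.035,h))
print("hood top (590..680,273)",f(-.021,-.021,h+.020),f(-.021,.021,h+.020),"bottom",f(-.021,-.021,h))
print("bolts (535,237)(735,237)",f(-.0353,-.0503,.005),f(-.0353,.0503,.005))
```

```text
pad edge (565..704,247) [562.8133 250.9335] [705.406  250.9039]
hood top (590..680,273) [588.1597 286.6172] [680.1242 286.5881] bottom [591.9106 273.687 ]
bolts (535,237)(735,237) [532.4344 239.4389] [735.7436 239.4039]
```

The hood is within about 1.5 mm of centre, pressed at 6.5 N for 2.4 s, and the cylinder hasn't moved. Now returning the reader to its dock.

Run:
```python
from press import *
X,Y=.4433,-.2785;q=down(np.radians(97.5))
bot.move_l(at(.02),v=.03);bot.move_l(at(.09),v=.15)
bot.move_pose([X,Y,.28],q)
bot.move_l([X,Y,.115],q,v=.15);bot.wait(.2)
f0=S()["ft_force"]
hit=bot.move_l([X,Y,.0925],q,v=.012,max_force=2)
s=S();print(hit,s["position"],(s["ft_force"]-f0),s["time"])
if hit:
    bot.open_jaws();bot.wait(.2);bot.move_l([X,Y,.20],q,v=.12);bot.move_l([X,Y,.30],q,v=.25)
    i=eyes.camera_info("wrist");im=eyes.snapshot("wrist");im2=eyes.snapshot("scene")
    print(proj(i,[[X,Y,.15],[X,Y,.014]])*2.5-np.array([180,60])*2.5,S()["time"])
    cv2.imwrite("pics/end.png",np.hstack([cv2.resize(im[60:300,180:380],(400,480)),cv2.resize(im2[130:290,180:310],(390,480))])[:,:,::-1])
```

```text
True [ 0.4433 -0.2785  0.0945] [1.6773 0.3769 4.4823] 28.7167
[[346.3063 309.6546]
 [346.3134 236.4763]] 31.5583
```

View pics/end.png

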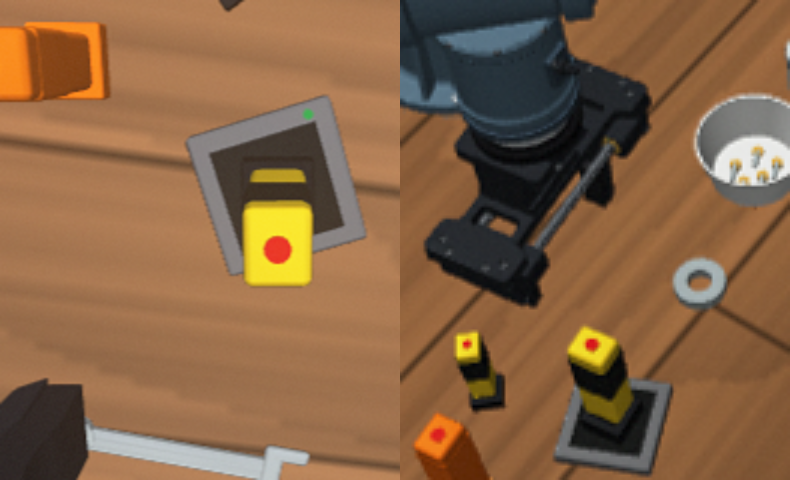

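The reader stands upright with its dot at (278,250) and the dock's centre at (279,187), so the columns match. Nothing else has moved, so I'm handing in.

```bash
python3 -c "
from cell import bot
print(bot.job_done())"
```

```text
the job is handed in; nothing more can be done
None
```

I handed the job in at about 32 s: lever tipped to green for about 1.5 s and back to the middle, code pad pressed at 6.5 N for 2.4 s about 1.5 mm off centre with no visible turn of the cylinder, and the reader left standing upright in the middle of its dock.

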